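Open the ratchet jaw of the whetstone holder

ROBOT

A 6-joint arm with a two-finger parallel gripper is mounted at the origin on the work surface. World frame = base frame: x ahead of the robot, y to its left, z up, the work surface at z = 0. Lengths are in m, angles in rad, forces in N, time in s.
With the tool pointing down it reaches from about 0.35 to 0.775 m from the base axis. Payload 7.3 kg.
Tool frame: the origin (TCP) lies between the finger pads; the fingertips stand 17 mm ahead of it and the grasp point (between the pads) lies 2 mm behind it; z points along the fingers, y is the line along which they close (so a half turn about z gives the same grasp; the last joint's range is limited). The gripper opens to 92 mm and grips with 3 to 60 N. Pads are 19 mm wide; open, the fingers measure 130 mm over their backs; the gripper's body (75 mm by 190 mm) begins 47 mm behind the grasp point.
Start: joints at [1.103, 0.342, 1.524, -0, 1.275, -0.146], TCP at [0.166, 0.498, 0.219] pointing down, gripper open.
Joint ranges: [-2.53, 2.53], [-0.77, 2.02], [0.04, 2.7], [-1, 4.14], [0.28, 2.66], [-3.11, 3.11]. Speed limits (rad/s): [2.57, 2.57, 3.14, 3.14, 3.14, 3.14].

INTERFACE

Orientations are given as [roll, pitch, yaw] about the fixed x, y, z axes, in that order (R = Rz(yaw) Ry(pitch) Rx(roll)).
In Python, from cell import robot, optics gives the robot as it stands.
- The arm moves only by the tool play_rows, never from a script. Its argument "rows" is a list of rows, each a list of 7 numbers: the shift along the tool's x, y, z in cm, then the turn, a rotation vector about the tool's x, y, z in rad, then the opening, from 0 (shut) to 1 (fully open). In form: [[tx, ty, tz, wx, wy, wz, grip], ...]. A call has 1 to 20 rows; each row is the pose to reach, as a shift and turn from the pose commanded when the call began, along the tool's axes at that moment; what a row does not reach only later rows make up. A row lasts 1/10 s, in which the tool goes at most 50 mm and 8.59 degrees, less where a joint would pass 70% of its speed; a pose out of reach is approached as far as the arm can. A call with a gripper value outside its range is refused whole. The fingers move at their own pace and stop on an object; "squeeze" is the grip in N (left out, the last holds). Time passes only in rows, so rows that repeat a pose let the fingers close. It gives the time, the measured TCP pose, the force, the opening and the grip force at its end, in the units of the state.
- robot.observe(): the state, without advancing time (a new reading comes with each control period).
- optics.read_camera(name): name is "side" or "top" or "wrist"; returns (picture, depth): 420x560x3 uint8, red, green, blue; 420x560 float32, m along the optical axis (not along the pixel's ray), 0 where there is no reading.
- optics.camera_model(name): a dict with "fx", "fy", "cx", "cy" (pixels), "origin" and "rotation" of the camera in the world; the wrist camera has in their place "tool_from_camera" (4x4, takes a point from camera to tool coordinates, whose origin is the TCP and whose axes are the flange's). Camera axes: x right, y up, looking along -z (the intrinsics and any distortion apply to the point x, -y, -z); pixel columns grow to the right and rows downward; lengths in m; the calibration is good to about 2 mm. A picture is of the moment at which its call begins: read the wrist's pose just before it. camera_model takes no time and is no camera call.
- robot.hand_in(): hands the job in; it is judged then, once.
The state is a dict: "time": time; "qpos": joint angles; "qvel": joint speeds; "joint_efforts": joint torques, N m; "tool_pos": TCP position; "tool_rot": TCP orientation; "contact_force": force on the tool from outside, world axes, zero at the start; "torque": the same for the moment, N m; "opening": finger opening in m; "grip_force": force on a finger pad.
Only numpy, scipy, OpenCV 4.12 (cv2) and the standard library are available. Lean on these libraries where they do the work, as an engineer would, in place of code of your own. Each camera call takes 0.05 s, during which the arm holds its last target. There are 200 camera calls.

TASK

Free the whetstone in its holder: with a fingertip press down the release pad on the sliding jaw, and keeping it pressed push the jaw back along its bar, away from the stone, until it is fully home against the end stop; then let go and come clear. Grip and lift nothing, leave the stone lying on the rails where it is, and do not disturb the knives, moulds and other things around.

Things in the scene. Friction and masses are not known exactly. Their poses are not given: they have to be found in the camera images.
- holder: ratchet stone holder, fast on four rubber feet: two steel rails (top 26 mm above the bench) with a toothed strip between, 392 x 70 mm. Origin on the bench under the bar's centre line; x runs along the bar, from the fixed jaw (inner face x = -259 mm) past the whetstone and the sliding jaw to the end stop (face x = 90 mm, top 39 mm up); y across, z up
- jaw (a joint): place of the sliding jaw on the bar, in m: 0 to 0.003 at the start (close against the stone), grows as it is pushed back along the holder's +x, 0.084 when it meets the end stop. It slides with about 6 N. While the release is up its pawl locks the jaw hard against being pushed back, and lets it move only towards the stone
- block_face (a point): on the sliding jaw, middle of the flat front of its push block, 46 mm above the bench. From its face at the stone the jaw (66 mm wide) has along the bar: a 12 mm jaw plate (top 44 mm above the bench), a 50 mm open well in which the release pad lies, and the push block, 22 mm long, 66 mm wide, top 58 mm above the bench. This face closes the well on the end-stop side
- release (a joint): release lever on the sliding jaw, in rad: 0 up (sprung, pawl in the teeth), 0.40 pressed fully down on a firm stop. The pawl is clear of the teeth from about 0.2. At the middle of the pad its spring takes about 3 N to start and 8 N to press right down; let go, it springs up again
- pad (a point): middle of the top of the release lever's ribbed thumb pad, 42 mm along the bar, 40 mm wide. Up, it slopes: end nearest the stone 51 mm above the bench, this point 45 mm. Fully pressed it lies level, top 34 mm up, this point 26 mm from the push block; it swings about a pin in that block. A fingertip standing on the pressed pad, moved along the bar, meets the push block and keeps the pad down
- stone_center (a point): centre of the whetstone held in the holder, 180 x 60 x 28 mm, about 0.65 kg, brown below and cream on top, lying loose on the rails (underside 26 mm, top 54 mm above the bench) between the jaws, which reach only 44 mm up its ends
- chef_knife: chef's knife with a black handle, lying flat beside the holder, 323 mm long, at most 16 mm high; origin on the bench at the heel of the blade, x towards the tip. A bystander
- paring_knife: small knife with a wooden handle, lying flat, 193 mm long, 16 mm high; origin on the bench at the heel of the blade. A bystander
- truing_block: grey flattening block for stones, 100 x 52 x 26 mm, lying loose beside the holder; origin under its centre. A bystander
- ring_a: grey ring mould, 54 mm across, 50 mm high, standing on the bench beside the sliding jaw; origin under its centre. A bystander
- ring_b: grey ring mould like the other, standing just past the end-stop end of the holder; origin under its centre. A bystander
- fine_stone: spare whetstone lying on the bench, 180 x 70 x 22 mm; origin under its centre. A bystander
- ruler: steel rule lying on the bench, 200 x 30 x 3 mm; origin under its centre. A bystander
- squeeze_bottle: white squeeze bottle, 60 mm across, 180 mm high, standing; origin under its centre. A bystander
Mind the look-alikes: they are no part of the job. What is shaped like the part that bears stone_center but black, purple or yellow is not meant.

How it is judged:
By the outcome, as a careful person would: the job done as asked, in the order asked, and still so for the second after the job is handed in, with the robot touching nothing.
It also fails if it takes over 38 s, if anything falls off the work surface, if the arm or the gripper's body presses on something with over 40 N, if the wrist force passes 120 N, or if a joint passes its speed limit or range.

## Working session

There is one attempt and no reset: what is moved stays moved. The work goes in short steps, Python scripts to look and compute and a tool call to move; the robot and the scene stay as the last step left them, time stands still between calls to the robot, and variables do not carry over. Pictures are saved under pics/ and viewed, at most 10 in all, crops included, and the job is handed in when it is done.

Besides the shell and the picture viewer there is one more tool, called as name(argument=value, ...) on one line, values as JSON. play_rows: Moves the arm, as the interface text tells. Its arguments: {"type":"object","properties":{"rows":{"type":"array"},"squeeze":{"type":"number"}},"required":["rows"]}

```bash
mkdir -p pics; cat > h.py <<'E'
import numpy as np,cv2
from cell import robot,optics
def snap(n,tag):
    s=robot.observe(); p,d=optics.read_camera(n); m=optics.camera_model(n)
    np.savez('pics/%s.npz'%tag,p=p,d=d,tp=s['tool_pos'],tr=s['tool_rot']); cv2.imwrite('pics/%s.png'%tag,p[:,:,::-1]); return s,p,d,m
E
python3 - <<'E'
from h import *
for n in ('top','side'):
    s,p,d,m=snap(n,n); print(n,{k:np.round(v,4).tolist() if not isinstance(v,str) else v for k,v in m.items()})
print(s)
E
```

```text
top {'fx': 440.2549, 'fy': 440.2549, 'cx': 281.6212, 'cy': 220.8859, 'origin': [0.2409, -0.009, 1.6679], 'rotation': [0.1602, 0.0161, -1.5891]}
side {'fx': 484.1043, 'fy': 484.1043, 'cx': 280.6931, 'cy': 210.9849, 'origin': [0.7296, 1.2476, 1.0472], 'rotation': [0.9005, -0.0173, 2.9525]}
{'time': 0.05, 'qpos': array([ 1.10301437e+00,  3.42728540e-01,  1.52495995e+00, -1.07221335e-05,
        1.27543883e+00, -1.45957459e-01]), 'qvel': array([-4.26085133e-05, -1.65071281e-03, -1.91860060e-03, -2.32571776e-04,
        3.91703978e-04,  8.17721498e-04]), 'joint_efforts': array([ 1.89815815e-03, -4.32436860e+01, -2.44990021e+01,  7.20836618e-02,
        5.25161996e-02, -3.92383674e-05]), 'tool_pos': array([0.1658323 , 0.49769327, 0.21816189]), 'tool_rot': array([-3.14007282e+00, -2.13057150e-04,  2.81977112e+00]), 'contact_force': array([ 0.4149556 ,  0.00477321, -0.21264018]), 'torque': array([-0.00678063,  0.05574726, -0.02726008]), 'grip_force': 0.0, 'opening': 0.09183694410924338}
```

View pics/top.png

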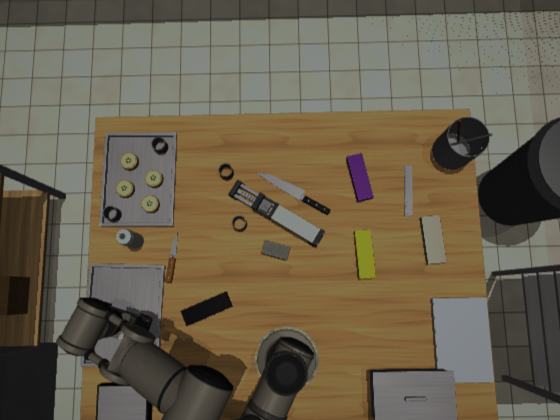

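View pics/side.png

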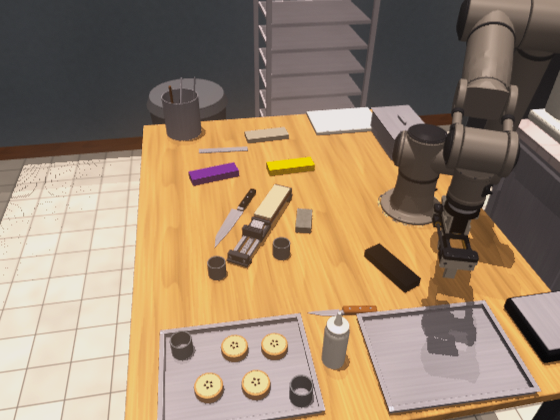

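The top view shows the holder from its fixed jaw at (322,240) to its end stop at (235,188). The cream stone is at about (298,224) and the sliding jaw at about (262,206). Look-alikes are the black bar (207,308), the purple bar (360,177), the yellow bar (365,254) and the spare stone (433,240). I choose the cream stone in the holder, and will check it in a close crop and measure it in both views.

```bash
cat >> h.py <<'E'
from scipy.spatial.transform import Rotation as Ro
def pose(n,z=None):
    m=optics.camera_model(n)
    if 'origin' in m: return m,Ro.from_euler('xyz',m['rotation']).as_matrix(),np.array(m['origin'])
    T=np.array(m['tool_from_camera']); R=Ro.from_euler('xyz',z['tr']).as_matrix()
    return m,R@T[:3,:3],z['tp']+R@T[:3,3]
def rays(n,uv,z=None):
    m,R,o=pose(n,z); uv=np.atleast_2d(uv).astype(float)
    c=np.c_[(uv[:,0]-m['cx'])/m['fx'],-(uv[:,1]-m['cy'])/m['fy'],-np.ones(len(uv))]
    return o,c@R.T
def plane(n,uv,h,z=None):
    o,r=rays(n,uv,z); return o+r*((h-o[2])/r[:,2])[:,None]
def pts(n,uv,d,z=None):
    o,r=rays(n,uv,z); uv=np.atleast_2d(uv).astype(int); return o+r*d[uv[:,1],uv[:,0]][:,None]
E
python3 - <<'E'
from h import *
def stone(n,box):
    z=np.load('pics/%s.npz'%n); p=z['p']; hsv=cv2.cvtColor(p,cv2.COLOR_RGB2HSV)
    x0,y0,x1,y1=box; m=np.zeros(p.shape[:2],np.uint8)
    m[y0:y1,x0:x1]=((hsv[y0:y1,x0:x1,2]>150)&(hsv[y0:y1,x0:x1,1]<(90 if n=='top' else 110)))*255
    c=max(cv2.findContours(m,0,2)[0],key=cv2.contourArea); r=cv2.minAreaRect(c)
    k=np.zeros_like(m); cv2.drawContours(k,[c],-1,255,-1); v,u=np.where(cv2.erode(k,np.ones((3,3)))>0)
    P=pts(n,np.c_[u,v],z['d']); print(n,r,'depth-z',np.median(P[:,2]),'centroid',P.mean(0).round(4))
    B=plane(n,cv2.boxPoints(r),.054); print(B.round(4).tolist(),'mean',B.mean(0).round(4))
stone('top',(268,195,330,250)); stone('side',(235,180,300,240))
a=cv2.imread('pics/top.png')[165:260,215:335]; b=cv2.imread('pics/side.png')[180:270,205:325]
cv2.imwrite('pics/crop.png',np.vstack([cv2.resize(x,None,fx=3.2,fy=3.2,interpolation=2) for x in (a,b)]))
# base-plane check
print(plane('top',[[226,172],[239,224]],.05).round(3), plane('side',[[217,262],[281,243]],.05).round(3))
E
```

```text
Traceback (most recent call last):
ValueError: max() iterable argument is empty
```

```bash
python3 - <<'E'
from h import *
def stone(n,box):
    z=np.load('pics/%s.npz'%n); p=z['p']; hsv=cv2.cvtColor(p,cv2.COLOR_RGB2HSV)
    x0,y0,x1,y1=box; m=np.zeros(p.shape[:2],np.uint8); c0=(298,224) if n=='top' else (274,205)
    print(hsv[c0[1],c0[0]],p[c0[1],c0[0]])
    q=hsv[y0:y1,x0:x1].astype(int); ref=hsv[c0[1],c0[0]].astype(int)
    m[y0:y1,x0:x1]=((abs(q[...,2]-ref[2])<45)&(abs(q[...,1]-ref[1])<40))*255
    c=max(cv2.findContours(m,0,2)[0],key=cv2.contourArea); r=cv2.minAreaRect(c)
    k=np.zeros_like(m); cv2.drawContours(k,[c],-1,255,-1); v,u=np.where(cv2.erode(k,np.ones((3,3)))>0)
    P=pts(n,np.c_[u,v],z['d']); print(n,r,'depth-z',np.median(P[:,2]),'centroid',P.mean(0).round(4))
    B=plane(n,cv2.boxPoints(r),.054); print(B.round(4).tolist(),'mean',B.mean(0).round(4))
stone('top',(268,195,330,250)); stone('side',(235,180,300,240))
a=cv2.imread('pics/top.png')[165:260,215:335]; b=cv2.imread('pics/side.png')[180:270,205:325]
cv2.imwrite('pics/crop.png',np.vstack([cv2.resize(x,None,fx=3.2,fy=3.2,interpolation=2) for x in (a,b)]))
print(plane('top',[[226,172],[239,224]],.05).round(3), plane('side',[[217,262],[281,243]],.05).round(3))
E
```

```text
[ 72   9 139] [134 139 136]
top ((295.0918884277344, 223.19065856933594), (48.094486236572266, 15.731475830078125), 30.5792236328125) depth-z 0.05402737041811745 centroid [ 0.4909 -0.0374  0.0648]
[[0.5149, 0.0538, 0.054], [0.5656, 0.0231, 0.054], [0.4701, -0.1284, 0.054], [0.4204, -0.0974, 0.054]] mean [ 0.4928 -0.0372  0.054 ]
[ 20  66 236] [236 216 175]
side ((271.6922912597656, 200.46153259277344), (16.086305618286133, 40.49311828613281), 33.6900634765625) depth-z 0.055659269247208765 centroid [ 0.4976 -0.0352  0.0581]
[[0.5662, 0.0151, 0.054], [0.4584, -0.1638, 0.054], [0.4219, -0.1019, 0.054], [0.5306, 0.0676, 0.054]] mean [ 0.4943 -0.0458  0.054 ]
[[0.695 0.22  0.05 ]
 [0.494 0.171 0.05 ]] [[0.705 0.22  0.05 ]
 [0.505 0.17  0.05 ]]
```

View pics/crop.png

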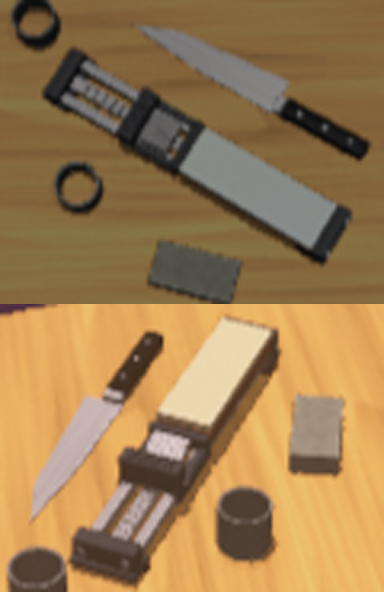

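The crop confirms the choice: a cream-over-brown stone between the black jaws, with the ribbed pad in the well next to it. Top and side views agree within about 1 cm, and the stone measures 179 mm long with its top at 54 mm. The bar's +x direction is at about 1.008 rad, which puts the pad near (0.560, 0.067). I'll go above it with the fingers shut.

play_rows(rows=[[-51,-28.4,0,0,0,1.81,0],[-51,-28.4,0,0,0,1.81,0],[-51,-28.4,0,0,0,1.81,0],[-51,-28.4,0,0,0,1.81,0],[-51,-28.4,0,0,0,1.81,0],[-51,-28.4,0,0,0,1.81,0],[-51,-28.4,0,0,0,1.81,0],[-51,-28.4,0,0,0,1.81,0],[-51,-28.4,0,0,0,1.81,0],[-51,-28.4,0,0,0,1.81,0],[-51,-28.4,0,0,0,1.81,0],[-51,-28.4,0,0,0,1.81,0],[-51,-28.4,0,0,0,1.81,0],[-51,-28.4,0,0,0,1.81,0],[-51,-28.4,0,0,0,1.81,0],[-51,-28.4,0,0,0,1.81,0],[-51,-28.4,0,0,0,1.81,0],[-51,-28.4,0,0,0,1.81,0]], squeeze=10)

```text
time: 1.9
tool_pos: [0.5597, 0.0681, 0.2191]
tool_rot: [3.141, -0.0, 1.011]
contact_force: [0.8, 0.3, 1.1]
opening: 0.0003
grip_force: 0.0
```

```bash
python3 - <<'E'
from h import *
s,p,d,m=snap('wrist','w1'); print(s['time'],s['tool_pos'],s['tool_rot'],s['opening'],s['qpos'],s['contact_force']); print(m)
E
```

```text
1.9 [0.55974865 0.06806212 0.2191262 ] [ 3.14125426e+00 -3.42873466e-04  1.01124553e+00] 0.0002723697039899561 [-1.49786619e-02  4.13040266e-01  1.41465529e+00  1.21990230e-04
  1.31343003e+00  5.44541168e-01] [0.80802709 0.33611964 1.05337438]
{'fx': 377.5444008054006, 'fy': 377.5444008054006, 'cx': 280.43790423465987, 'cy': 209.37190084187654, 'tool_from_camera': array([[-3.18540280e-04,  9.53311253e-01,  3.01989325e-01,
         8.23563248e-02],
       [ 9.99999570e-01,  5.66630960e-04, -7.33918417e-04,
        -1.19320205e-04],
       [-8.70769188e-04,  3.01988962e-01, -9.53311024e-01,
        -1.65135986e-01],
       [ 0.00000000e+00,  0.00000000e+00,  0.00000000e+00,
         1.00000000e+00]])}
```

View pics/w1.png

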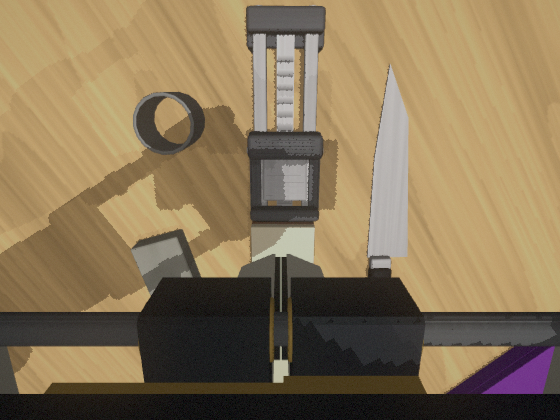

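The wrist view shows the sliding jaw clear and aligned with the image: push block top at rows 132–158, pad at about (285,180) and jaw plate at rows 205–220. The end stop is at (286,25). The ring (170,123) and the knife (390,170) are to the sides.

```bash
python3 - <<'E'
from h import *
z=np.load('pics/w1.npz'); R=Ro.from_euler('xyz',z['tr']).as_matrix()
for nm,uv in {'pad':(285,180),'padhi':(285,197),'padlo':(285,163),'blk top near L':(252,153),'blk top near R':(318,153),'plateL':(254,213),'plateR':(315,213),'stone edge':(283,226),'endstop topL':(250,30),'endstop topR':(322,30),'stopface':(286,45),'blkback':(286,136)}.items():
    q=pts('wrist',uv,z['d'],z)[0]; print(nm,q.round(4),'tool cm',((q-z['tp'])@R*100).round(2))
# column profile along the bar
v=np.arange(20,240,4); q=pts('wrist',np.c_[np.full(len(v),285),v],z['d'],z); t=(q-z['tp'])@R*100
print(np.c_[v,t[:,0].round(2),(q[:,2]*1000).round(0)].tolist())
# across second view: block_face & centre line from the top camera
print('top cam', plane('top',[[265,205],[258,201]],.045).round(4))
E
```

```text
pad [0.5652 0.0685 0.0447] tool cm [ 0.32  0.44 17.44]
padhi [0.5573 0.056  0.05  ] tool cm [-1.16  0.43 16.91]
padlo [0.5727 0.0804 0.0355] tool cm [ 1.72  0.44 18.36]
blk top near L [0.555  0.1066 0.0573] tool cm [ 3.01 -2.45 16.18]
blk top near R [0.6035 0.0763 0.0579] tool cm [ 3.02  3.27 16.12]
plateL [0.5232 0.0566 0.0436] tool cm [-2.91 -2.5  17.55]
plateR [0.5722 0.0256 0.0427] tool cm [-2.95  3.3  17.64]
stone edge [0.5409 0.0331 0.0508] tool cm [-3.97  0.25 16.83]
endstop topL [0.6074 0.1918 0.0375] tool cm [13.01 -2.53 18.17]
endstop topR [0.6587 0.1598 0.0368] tool cm [13.02  3.51 18.24]
stopface [0.6281 0.1674 0.0192] tool cm [12.04  0.52 19.99]
blkback [0.5876 0.1031 0.0555] tool cm [ 4.44  0.49 16.36]
[[20.0, 13.74, 39.0], [24.0, 13.47, 37.0], [28.0, 13.14, 39.0], [32.0, 12.9, 34.0], [36.0, 12.79, 18.0], [40.0, 12.45, 19.0], [44.0, 12.11, 20.0], [48.0, 11.81, 18.0], [52.0, 11.47, 18.0], [56.0, 11.13, 20.0], [60.0, 10.76, 24.0], [64.0, 10.47, 17.0], [68.0, 10.12, 20.0], [72.0, 9.76, 22.0], [76.0, 9.44, 18.0], [80.0, 9.09, 18.0], [84.0, 8.74, 22.0], [88.0, 8.39, 23.0], [92.0, 8.04, 18.0], [96.0, 7.68, 18.0], [100.0, 7.34, 23.0], [104.0, 6.97, 18.0], [108.0, 6.61, 19.0], [112.0, 6.25, 20.0], [116.0, 5.91, 24.0], [120.0, 5.52, 19.0], [124.0, 5.14, 19.0], [128.0, 4.83, 25.0], [132.0, 4.6, 38.0], [136.0, 4.46, 57.0], [140.0, 4.14, 59.0], [144.0, 3.78, 57.0], [148.0, 3.45, 58.0], [152.0, 3.1, 58.0], [156.0, 2.73, 56.0], [160.0, 2.01, 36.0], [164.0, 1.65, 37.0], [168.0, 1.33, 39.0], [172.0, 0.99, 41.0], [176.0, 0.61, 41.0], [180.0, 0.32, 45.0], [184.0, -0.04, 45.0], [188.0, -0.39, 47.0], [192.0, -0.69, 50.0], [196.0, -1.08, 49.0], [200.0, -1.46, 50.0], [204.0, -2.75, 19.0], [208.0, -2.62, 37.0], [212.0, -2.85, 42.0], [216.0, -3.26, 42.0], [220.0, -3.69, 42.0], [224.0, -3.98, 45.0], [228.0, -4.05, 54.0], [232.0, -4.45, 54.0], [236.0, -4.94, 52.0]]
top cam [[0.5654 0.0737 0.045 ]
 [0.5813 0.0999 0.045 ]]
```

Heights agree with the text: pad 45 mm, block top 58 mm, plate 43 mm. In tool terms the centre line is at y=+0.45 cm, pad middle x≈0, block face x≈2.5 and plate edge x≈-2.6. Pressing down now.

play_rows(rows=[[0,0.45,4,0,0,0,0],[0,0.45,8,0,0,0,0],[0,0.45,12,0,0,0,0],[0,0.45,14,0,0,0,0],[0,0.45,14.8,0,0,0,0],[0,0.45,15.2,0,0,0,0],[0,0.45,15.5,0,0,0,0],[0,0.45,15.8,0,0,0,0],[0,0.45,16.1,0,0,0,0],[0,0.45,16.4,0,0,0,0],[0,0.45,16.6,0,0,0,0],[0,0.45,16.8,0,0,0,0],[0,0.45,16.8,0,0,0,0],[0,0.45,16.8,0,0,0,0]])

```text
time: 3.35
tool_pos: [0.5639, 0.065, 0.0508]
tool_rot: [-3.142, -0.0, 1.01]
contact_force: [0.0, 0.1, -0.5]
opening: 0.0004
grip_force: 0.0
```

The measured force is almost nil where about 8 N was expected, so I'll look.

```bash
python3 - <<'E'
from h import *
s,p,d,m=snap('wrist','w2'); print(s['time'],s['tool_pos'],s['contact_force'],s['joint_efforts'])
s,q,d,m=snap('side','s2'); print(s['contact_force'])
a=p[:300,130:430]; b=cv2.resize(q[150:270,200:320],(300,300),interpolation=2)
cv2.imwrite('pics/c2.png',np.hstack([a,b])[:,:,::-1])
E
```

```text
3.35 [0.56386281 0.06498139 0.05081246] [ 0.03164305  0.05279559 -0.46896658] [-1.17684676e-04 -5.06793702e+01 -1.93185478e+01  7.08121760e-02
 -1.01286997e-02 -2.14666352e-04]
[-0.08177012  0.44832323  0.01705359]
```

View pics/c2.png

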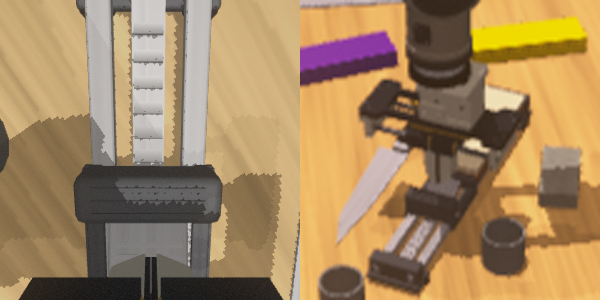

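The fingers stand in the well over the pad, with nothing beside it touched. I'll check the pad height from depth.

```bash
python3 - <<'E'
from h import *
z=np.load('pics/w2.npz'); R=Ro.from_euler('xyz',z['tr']).as_matrix()
for u in (245,255,265,275,290,305):
    v=np.arange(205,300,6); q=pts('wrist',np.c_[np.full(len(v),u),v],z['d'],z); t=(q-z['tp'])@R*100
    print(u,[(int(a),round(b,1),round(c,1),int(h)) for a,b,c,h in zip(v,t[:,0],t[:,1],q[:,2]*1000)])
E
```

```text
245 [(205, np.float64(3.5), np.float64(-1.5), 59), (211, np.float64(3.2), np.float64(-1.6), 58), (217, np.float64(2.9), np.float64(-1.6), 59), (223, np.float64(1.9), np.float64(-1.8), 37), (229, np.float64(1.6), np.float64(-1.8), 38), (235, np.float64(1.3), np.float64(-1.8), 39), (241, np.float64(1.0), np.float64(-1.8), 41), (247, np.float64(0.8), np.float64(-1.8), 42), (253, np.float64(0.5), np.float64(-1.8), 42), (259, np.float64(0.2), np.float64(-1.8), 44), (265, np.float64(1.1), np.float64(-1.5), 69), (271, np.float64(1.1), np.float64(-1.5), 75), (277, np.float64(1.1), np.float64(-1.4), 79), (283, np.float64(3.7), np.float64(-0.9), 131), (289, np.float64(3.6), np.float64(-0.9), 134), (295, np.float64(3.6), np.float64(-0.8), 137)]
255 [(205, np.float64(3.4), np.float64(-1.1), 57), (211, np.float64(3.1), np.float64(-1.1), 57), (217, np.float64(2.9), np.float64(-1.1), 58), (223, np.float64(1.8), np.float64(-1.3), 36), (229, np.float64(1.6), np.float64(-1.3), 37), (235, np.float64(1.3), np.float64(-1.3), 39), (241, np.float64(1.0), np.float64(-1.3), 40), (247, np.float64(0.8), np.flo
[... 2626 characters left out ...]
 np.float64(1.1), 59), (211, np.float64(3.1), np.float64(1.1), 57), (217, np.float64(2.9), np.float64(1.1), 59), (223, np.float64(1.9), np.float64(1.2), 37), (229, np.float64(1.6), np.float64(1.2), 38), (235, np.float64(1.3), np.float64(1.2), 38), (241, np.float64(1.0), np.float64(1.2), 40), (247, np.float64(0.7), np.float64(1.2), 41), (253, np.float64(0.4), np.float64(1.2), 42), (259, np.float64(0.2), np.float64(1.2), 43), (265, np.float64(1.1), np.float64(1.0), 69), (271, np.float64(1.1), np.float64(1.0), 74), (277, np.float64(1.1), np.float64(1.0), 80), (283, np.float64(3.6), np.float64(0.6), 131), (289, np.float64(3.6), np.float64(0.6), 134), (295, np.float64(3.6), np.float64(0.6), 137)]
```

Depth shows the pad still up (44 mm), and the fingertips seen at about 58–60 mm, higher than the stated tool length implies. So there is no contact yet. I'll go on down in small steps and watch the force.

play_rows(rows=[[0,0,0.2,0,0,0,0],[0,0,0.4,0,0,0,0],[0,0,0.6,0,0,0,0],[0,0,0.8,0,0,0,0],[0,0,0.8,0,0,0,0]])

```text
time: 3.95
tool_pos: [0.5637, 0.0649, 0.0425]
tool_rot: [-3.141, 0.0, 1.01]
contact_force: [0.3, 0.9, -0.4]
opening: 0.0006
grip_force: 0.1
```

play_rows(rows=[[0,0,0.2,0,0,0,0],[0,0,0.4,0,0,0,0],[0,0,0.5,0,0,0,0],[0,0,0.5,0,0,0,0]])

```text
time: 4.35
tool_pos: [0.564, 0.0648, 0.0379]
tool_rot: [3.141, -0.0, 1.01]
contact_force: [-0.3, -0.4, 2.7]
opening: 0.0005
grip_force: 1.5
```

Contact begins at TCP z≈38 mm with 2.7 N, as the spring should. Full press is expected about 14 mm lower.

play_rows(rows=[[0,0,0.2,0,0,0,0],[0,0,0.4,0,0,0,0],[0,0,0.6,0,0,0,0],[0,0,0.8,0,0,0,0],[0,0,0.8,0,0,0,0]])

```text
time: 4.85
tool_pos: [0.5637, 0.0646, 0.0296]
tool_rot: [3.142, 0.001, 1.01]
contact_force: [-1.7, -3.8, 5.5]
opening: 0.0004
grip_force: 2.6
```

play_rows(rows=[[0,0,0.2,0,0,0,0],[0,0,0.4,0,0,0,0],[0,0,0.4,0,0,0,0]])

```text
time: 5.15
tool_pos: [0.5636, 0.0644, 0.0263]
tool_rot: [3.142, 0.001, 1.01]
contact_force: [-2.8, -4.9, 9.0]
opening: 0.0005
grip_force: 4.4
```

```bash
python3 - <<'E'
from h import *
s,p,d,m=snap('wrist','w3'); print(s['time'],s['tool_pos'],s['contact_force'])
z=np.load('pics/w3.npz'); R=Ro.from_euler('xyz',z['tr']).as_matrix()
for u in (255,305):
    v=np.arange(205,300,4); q=pts('wrist',np.c_[np.full(len(v),u),v],z['d'],z); t=(q-z['tp'])@R*100
    print(u,[(int(a),float(round(b,1)),int(h)) for a,b,h in zip(v,t[:,0],q[:,2]*1000)])
E
```

```text
5.15 [0.56363375 0.06436495 0.02626158] [-2.7656506  -4.90566371  9.00746577]
255 [(205, 4.2, 58), (209, 4.0, 57), (213, 3.8, 56), (217, 3.7, 58), (221, 3.6, 58), (225, 3.4, 57), (229, 3.2, 56), (233, 3.1, 58), (237, 2.9, 58), (241, 2.7, 56), (245, 1.5, 32), (249, 1.3, 33), (253, 1.1, 32), (257, 1.0, 34), (261, 1.2, 42), (265, 1.2, 45), (269, 1.1, 49), (273, 1.1, 52), (277, 1.1, 55), (281, 3.6, 105), (285, 3.6, 108), (289, 3.6, 109), (293, 3.6, 111), (297, 3.6, 113)]
305 [(205, 4.2, 57), (209, 4.0, 56), (213, 3.9, 57), (217, 3.7, 57), (221, 3.6, 58), (225, 3.4, 56), (229, 3.2, 57), (233, 3.1, 58), (237, 2.9, 57), (241, 2.6, 55), (245, 1.5, 33), (249, 1.3, 33), (253, 1.2, 34), (257, 0.9, 31), (261, 1.1, 40), (265, 1.1, 45), (269, 1.1, 49), (273, 1.1, 52), (277, 1.1, 56), (281, 3.6, 105), (285, 3.7, 108), (289, 3.7, 110), (293, 3.7, 112), (297, 3.7, 114)]
```

The pad is level at about 33 mm, so it is pressed down. I'll press slightly more, then move towards the block.

play_rows(rows=[[0,0,0.1,0,0,0,0],[0,0,0.2,0,0,0,0],[0,0,0.2,0,0,0,0]])

```text
time: 5.5
tool_pos: [0.5641, 0.0648, 0.026]
tool_rot: [3.14, -0.0, 1.01]
contact_force: [-6.9, -2.3, 22.3]
opening: 0.0004
grip_force: 11.0
```

play_rows(rows=[[0.3,0,0,0,0,0,0],[0.6,0,0,0,0,0,0],[0.9,0,0,0,0,0,0],[1.2,0,0,0,0,0,0],[1.4,0,0,0,0,0,0],[1.6,0,0,0,0,0,0],[1.8,0,0,0,0,0,0],[1.8,0,0,0,0,0,0]])

```text
time: 6.3
tool_pos: [0.5739, 0.0803, 0.026]
tool_rot: [3.14, -0.001, 1.01]
contact_force: [-7.1, -1.8, 20.9]
opening: 0.0006
grip_force: 10.6
```

```bash
python3 - <<'E'
from h import *
s,p,d,m=snap('wrist','w4'); z=np.load('pics/w4.npz'); R=Ro.from_euler('xyz',z['tr']).as_matrix()
v=np.arange(60,290,5); q=pts('wrist',np.c_[np.full(len(v),255),v],z['d'],z); t=(q-z['tp'])@R*100
print([(int(a),float(round(b,1)),int(h)) for a,b,h in zip(v,t[:,0],q[:,2]*1000)])
E
```

```text
[(60, 9.6, -1), (65, 9.4, 0), (70, 9.1, 0), (75, 8.9, -2), (80, 8.7, -1), (85, 8.5, -1), (90, 8.2, 0), (95, 8.0, -1), (100, 7.8, 0), (105, 7.5, -1), (110, 7.3, 0), (115, 7.0, 0), (120, 6.8, 0), (125, 6.6, -1), (130, 6.3, 0), (135, 6.1, 0), (140, 5.8, -1), (145, 5.6, -1), (150, 5.3, 0), (155, 5.1, -1), (160, 4.8, -1), (165, 4.6, 0), (170, 4.3, 0), (175, 4.7, 30), (180, 4.7, 40), (185, 4.8, 50), (190, 4.6, 53), (195, 4.6, 57), (200, 4.4, 57), (205, 4.2, 58), (210, 4.0, 56), (215, 3.8, 57), (220, 3.6, 58), (225, 3.4, 57), (230, 3.2, 57), (235, 3.0, 58), (240, 2.7, 55), (245, 1.6, 33), (250, 1.3, 32), (255, 1.1, 33), (260, 0.9, 34), (265, 1.1, 44), (270, 1.1, 49), (275, 1.2, 55), (280, 3.6, 104), (285, 3.7, 108)]
```

View pics/w4.png

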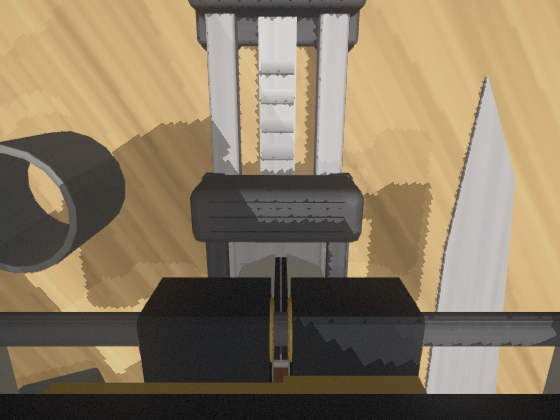

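The jaw is following the pressed fingertip, with the block and pad in the same place in the image (block rows 172–240) after 18 mm of travel. The ring and knife are clear of the jaw. About 65 mm remain.

play_rows(rows=[[0.4,0,0,0,0,0,0],[0.9,0,0,0,0,0,0],[1.4,0,0,0,0,0,0],[1.9,0,0,0,0,0,0],[2.4,0,0,0,0,0,0],[2.9,0,0,0,0,0,0],[3.4,0,0,0,0,0,0],[3.9,0,0,0,0,0,0],[4.4,0,0,0,0,0,0],[4.9,0,0,0,0,0,0],[5.3,0,0,0,0,0,0],[5.7,0,0,0,0,0,0],[6.0,0,0,0,0,0,0],[6.0,0,0,0,0,0,0]])

```text
time: 7.75
tool_pos: [0.606, 0.1313, 0.026]
tool_rot: [3.14, -0.001, 1.01]
contact_force: [-4.7, -2.4, 18.2]
opening: 0.0005
grip_force: 9.4
```

play_rows(rows=[[0.2,0,0,0,0,0,0],[0.4,0,0,0,0,0,0],[0.6,0,0,0,0,0,0],[0.8,0,0,0,0,0,0],[0.8,0,0,0,0,0,0]])

```text
time: 8.25
tool_pos: [0.6082, 0.1349, 0.0259]
tool_rot: [-3.141, 0.005, 1.01]
contact_force: [-12.6, -14.3, 24.7]
opening: 0.0007
grip_force: 12.2
```

```bash
python3 - <<'E'
from h import *
s,p,d,m=snap('wrist','w5'); z=np.load('pics/w5.npz'); R=Ro.from_euler('xyz',z['tr']).as_matrix()
print(s['time'],s['contact_force']@R)
v=np.arange(100,265,5); q=pts('wrist',np.c_[np.full(len(v),285),v],z['d'],z); t=(q-z['tp'])@R*100
print([(int(a),float(round(b,1)),int(h)) for a,b,h in zip(v,t[:,0],q[:,2]*1000)])
E
```

```text
8.25 [-18.99974049  -3.08939244 -24.62856627]
[(100, 7.8, 0), (105, 7.5, -2), (110, 7.3, -1), (115, 7.1, 0), (120, 6.9, 13), (125, 6.7, 14), (130, 6.7, 33), (135, 6.5, 38), (140, 6.3, 38), (145, 6.1, 38), (150, 5.9, 38), (155, 5.7, 38), (160, 5.5, 39), (165, 5.3, 39), (170, 5.1, 38), (175, 4.9, 37), (180, 4.7, 37), (185, 4.7, 46), (190, 4.7, 53), (195, 4.5, 56), (200, 4.4, 56), (205, 4.2, 57), (210, 4.0, 56), (215, 3.7, 55), (220, 3.6, 58), (225, 3.4, 56), (230, 3.2, 56), (235, 3.0, 58), (240, 2.8, 56), (245, 1.6, 33), (250, 1.3, 34), (255, 1.0, 32), (260, 0.9, 36)]
```

The jaw met the stop. It travelled 82.8 mm plus the small initial offset, the force along the bar rose to 19 N, and in depth the block's back touches the end stop at x=4.7. Now I'll let go straight up.

play_rows(rows=[[0.8,0,-0.2,0,0,0,0],[0.8,0,-0.5,0,0,0,0],[0.8,0,-0.9,0,0,0,0],[0.8,0,-1.3,0,0,0,0],[0.8,0,-1.8,0,0,0,0],[0.8,0,-2.5,0,0,0,0],[0.8,0,-4,0,0,0,0],[0.8,0,-7,0,0,0,0],[0.8,0,-11,0,0,0,0],[0.8,0,-15,0,0,0,0],[0.8,0,-18,0,0,0,0],[0.8,0,-18,0,0,0,0],[0.8,0,-18,0,0,0,0]])

```text
time: 9.6
tool_pos: [0.6136, 0.1445, 0.204]
tool_rot: [3.141, -0.0, 1.01]
contact_force: [0.1, 0.0, -0.9]
opening: 0.0004
grip_force: 0.0
```

```bash
python3 - <<'E'
from h import *
s,p,d,m=snap('wrist','w6'); z=np.load('pics/w6.npz'); R=Ro.from_euler('xyz',z['tr']).as_matrix()
print(s['time'],s['contact_force'])
v=np.arange(80,230,4); q=pts('wrist',np.c_[np.full(len(v),285),v],z['d'],z); t=(q-z['tp'])@R*100
print([(int(a),float(round(b,1)),int(h)) for a,b,h in zip(v,t[:,0],q[:,2]*1000)])
E
```

```text
9.6 [ 0.1024932   0.04242468 -0.93781675]
[(80, 9.1, 0), (84, 8.7, 0), (88, 8.4, 0), (92, 8.0, 0), (96, 7.7, 0), (100, 7.3, -2), (104, 7.0, 0), (108, 6.6, -1), (112, 6.2, -1), (116, 5.9, 11), (120, 5.6, 14), (124, 5.4, 38), (128, 5.1, 37), (132, 4.8, 37), (136, 4.4, 38), (140, 4.1, 37), (144, 3.7, 38), (148, 3.6, 50), (152, 3.3, 57), (156, 3.0, 57), (160, 2.7, 58), (164, 2.3, 57), (168, 2.0, 56), (172, 1.6, 56), (176, 0.8, 36), (180, 0.5, 38), (184, 0.2, 38), (188, -0.1, 41), (192, -0.4, 43), (196, -0.8, 43), (200, -1.2, 45), (204, -1.4, 48), (208, -1.8, 49), (212, -2.2, 49), (216, -3.4, 22), (220, -4.0, 18), (224, -3.6, 39), (228, -3.9, 42)]
```

View pics/w6.png

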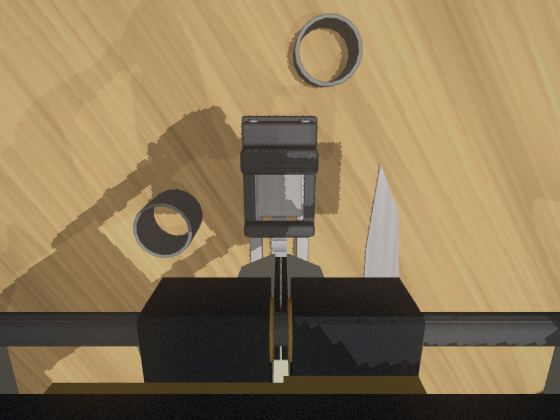

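The jaw's block (rows 148–172) is flush against the end stop (rows 118–146). The pad has sprung up again to 36–49 mm, the rings and knife look undisturbed, and there is no contact. Handing in.

```bash
python3 -c "
from cell import robot; print(robot.hand_in())"
```

```text
the job is handed in; nothing more can be done
None
```

The job is handed in at about 9.6 s: the release pad was pressed and held while the jaw slid back about 83 mm to its end stop, then let go, and the pad sprang up with the arm clear. The stone and the other things were not touched as far as the pictures and forces show; I did not re-measure the stone's position afterwards.

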